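# Lay the lamp carton down and square it to the stop

## Robot

A 6-joint arm with a two-finger parallel gripper is mounted at the origin on the work surface. World frame = base frame: x ahead of the robot, y to its left, z up, the work surface at z = 0. Lengths are in m, angles in rad, forces in N, time in s.
With the tool pointing down it reaches from about 0.275 to 0.975 m from the base axis. Payload 8.4 kg.
Tool frame: the origin (TCP) lies midway between the tips of the shut fingers; the grasp point (between the pads) lies 19 mm behind it; z points along the fingers, y is the line along which they close (so a half turn about z gives the same grasp; the last joint's range is limited). The gripper opens to 92 mm and grips with 3 to 60 N. Pads are 20 mm wide; open, the fingers measure 128 mm over their backs; the gripper's body (75 mm by 189 mm) begins 69 mm behind the grasp point.
Start: joints at [-1.127, 0.353, 1.633, -0, 1.155, -0.002], TCP at [0.269, -0.564, 0.215] pointing down, gripper open.
Joint ranges: [-2.63, 2.63], [-0.92, 2.1], [0.06, 2.66], [-1.3, 4.44], [0, 2.69], [-3.02, 3.02]. Speed limits (rad/s): [2.22, 2.22, 2.79, 3.14, 3.14, 3.14].

## Interface

Orientations are given as a unit quaternion [w, x, y, z].
In Python, from plant import arm gives the robot as it stands.
- The arm moves only by the shell command python3 -m inch 'ROWS'. ROWS is JSON, a list of rows, each a list of 3 entries, a list of its own where there are three numbers: the shift along the tool's x, y, z in units of 0.02 m (1.0 is 0.02 m), then the turn about the tool's z in units of 6 degrees (1.0 is 6 degrees), then the closure, from 0 (fully open) to 1 (shut). In form: [[[tx, ty, tz], spin, grip], ...]. A call has exactly 10 rows; each row shifts and turns the commanded pose from where the row before left it, along the tool's axes as they then stand; what a row does not reach is not made up. A row lasts 1/8 s, in which the tool goes at most 62.5 mm and 10.7 degrees, less where a joint would pass 70% of its speed; a pose out of reach is approached as far as the arm can. A call with a number of a shift or a turn outside -1 to 1 is refused whole. A call with a gripper value outside its range is refused whole. The fingers move at their own pace and stop on an object; the grip force is fixed at half the most. Time passes only in rows, so rows that do not move let the fingers close, or fill a call up. It gives the time, the measured TCP pose, the force, the opening and the grip force at its end, in the units of the state.
- arm.observe(): the state, without advancing time (a new reading comes with each control period).
- arm.get_image(name): name is "side" or "top" or "wrist"; returns the picture (480x640x3 uint8, blue, green, red); there is no depth.
- arm.camera_params(name): a dict with "fx", "fy", "cx", "cy" (pixels), "k1" (the pictures are not rectified: a ray, as slopes to the right and down, at radius r is drawn at 1 + k1 r^2 times it, then the intrinsics apply), "world_from_camera" (4x4, takes a point from camera to world coordinates); the wrist camera has in their place "T_tool_cam" (4x4, takes a point from camera to tool coordinates, whose origin is the TCP and whose axes are the flange's). Camera axes: x right, y down, z forward; pixel columns grow to the right and rows downward; lengths in m; the calibration is good to about 2 mm. A picture is of the moment at which its call begins: read the wrist's pose just before it. camera_params takes no time and is no camera call.
- arm.finish_job(): hands the job in; it is judged then, once.
The state is a dict: "time": time; "joint_positions": joint angles; "qd": joint speeds; "joint_torque": joint torques, N m; "tcp_pos": TCP position; "ee_rot": TCP orientation; "wrist_force": force on the tool from outside, world axes, zero at the start; "ft_torque": the same for the moment, N m; "grip_width": opening from 0.0 (shut) to 1.0 (fully open); "gripper_force": force on a finger pad.
Only numpy, scipy, OpenCV 4.12 (cv2) and the standard library are available. Lean on these libraries where they do the work, as an engineer would, in place of code of your own. Each camera call takes 0.05 s, during which the arm holds its last target. There are 200 camera calls.

## Task

Push the upright brown carton over towards the dark wooden stop, so that it falls flat with its white label on top, then push it along the counter until its far end sits square and flush against the face of the stop over its whole width. Only push it, never lift it off the counter, and leave the other things where they are.

Things in the scene. Friction and masses are not known exactly. Their poses are not given: they have to be found in the camera images.
- carton: Loose brown cardboard carton standing on end, 0.2 to 0.4 kg: 50 mm deep (its x), 80 mm wide (y), 140 mm high (z). Origin: centre of its underside as it stands. White paper label with a red bar on its broad -x face, which looks away from the stop (within 17 degrees), folded over the top edge; black tape down the +x face. Flat with label up: z points to the stop, x straight down.
- carton_top (a point): Centre of the carton's top end face, which must meet the stop. Pushed near this end on the label face, with 3 N or less, the carton pivots on its far bottom edge and falls by itself once it leans about 20 degrees; it then lies 20 mm or more short of the stop.
- carton_foot (a point): Centre of the carton's bottom end face, 80 mm wide and 50 mm high once it lies flat: the end to push on. It slides on the counter with 1 to 5 N; pushed home askew it can jam with one corner on the stop, so square it first, for instance with a nudge on its flank.
- carton_mid (a point): centre of the carton
- stop: Dark wooden bar screwed to the counter, immovable: 20 mm thick (its x), 300 mm long (its y), 40 mm high. Origin: centre of its underside; its x points away from the carton, so the face to push against is the plane x = -10 mm of this frame. Two small steel brackets on its rear side.
- tape_roll: Bystander, loose: roll of clear packing tape lying flat, 90 mm across, 45 mm high. Origin: centre of its underside.
- screw_jar: Bystander, loose: amber glass jar with brass cap, 60 mm across, 70 mm high. Origin: centre of its underside.
- bulb_box: Bystander, loose: small yellow box, 55 x 55 mm, 75 mm high. Origin: centre of its underside.
- finial: Bystander, loose: brass lamp finial standing on its foot, 40 mm across, 50 mm high. Origin: centre of its underside.
- lampholder: Bystander, loose: black lampholder, 48 mm across, 55 mm high, to the right. Origin: centre of its underside.
- screwdriver: Bystander, loose: screwdriver lying to the left. Origin: about the middle of its length, underneath.
Mind the look-alikes: they are no part of the job. What is shaped like the carton but blue or yellow is not meant.

How it is judged:
By the outcome, as a careful person would: the job done as asked, in the order asked, and still so for the second after the job is handed in, with the robot touching nothing.
It also fails if it takes over 61 s, if anything falls off the work surface, if the arm or the gripper's body presses on something with over 40 N, if the wrist force passes 120 N, or if a joint passes its speed limit or range.

## Working session

There is one attempt and no reset: what is moved stays moved. The work goes in short steps, Python scripts to look and compute and a shell command to move; the robot and the scene stay as the last step left them, time stands still between calls to the robot, and variables do not carry over. Pictures are saved under pics/ and viewed, at most 10 in all, crops included, and the job is handed in when it is done.

```bash
mkdir -p pics; cat > h.py <<'E'
import numpy as np, cv2
from plant import arm
from scipy.spatial.transform import Rotation as R
def cam(name):
    p=arm.camera_params(name)
    if name=="wrist":
        s=arm.observe();T=np.eye(4);q=s["ee_rot"];T[:3,:3]=R.from_quat([q[1],q[2],q[3],q[0]]).as_matrix();T[:3,3]=s["tcp_pos"]
        W=T@np.array(p["T_tool_cam"])
    else: W=np.array(p["world_from_camera"])
    return p,W
def ray(name,uv,c=None):
    p,W=c or cam(name)
    d=np.array([(uv[0]-p["cx"])/p["fx"],(uv[1]-p["cy"])/p["fy"]]);u=d.copy()
    for _ in range(20): u=d/(1+p["k1"]*(u@u))
    return W[:3,3],W[:3,:3]@np.array([u[0],u[1],1])
def onz(name,uv,z,c=None):
    o,d=ray(name,uv,c);return o+d*(z-o[2])/d[2]
def proj(name,X,c=None):
    p,W=c or cam(name)
    x=W[:3,:3].T@(np.array(X)-W[:3,3]);s=x[:2]/x[2];s=s*(1+p["k1"]*(s@s))
    return s*[p["fx"],p["fy"]]+[p["cx"],p["cy"]]
E
python3 - <<'E'
from h import *
for n in("top","side"): cv2.imwrite(f"pics/{n}0.png",arm.get_image(n)); print(n,np.round(cam(n)[1],3).tolist(),cam(n)[0]["fx"])
s=arm.observe();print(s["time"],s["tcp_pos"],s["ee_rot"])
E
```

```text
top [[0.007, -0.993, 0.121, 0.342], [-1.0, -0.005, 0.018, -0.009], [-0.017, -0.121, -0.992, 1.245], [0.0, 0.0, 0.0, 1.0]] 589.9723290917007
side [[-0.88, -0.279, 0.384, 0.068], [-0.475, 0.511, -0.716, 0.816], [0.004, -0.813, -0.583, 0.777], [0.0, 0.0, 0.0, 1.0]] 443.8323424919233
0.1 [ 0.26929011 -0.56354044  0.21393653] [-5.98834243e-04  9.75258956e-01  2.21064673e-01 -1.39921119e-04]
```

View pics/top0.png

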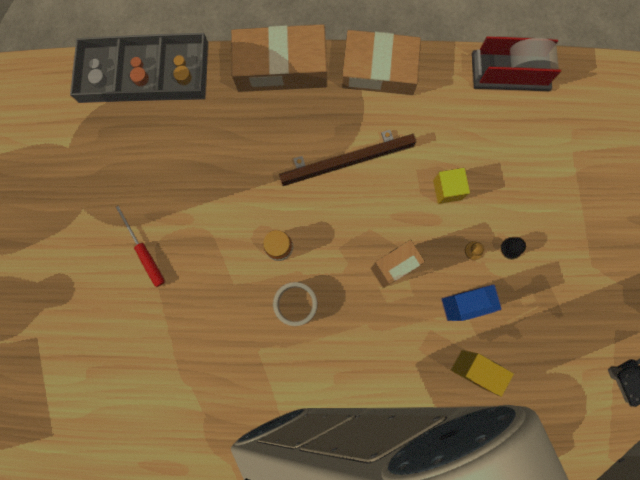

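View pics/side0.png

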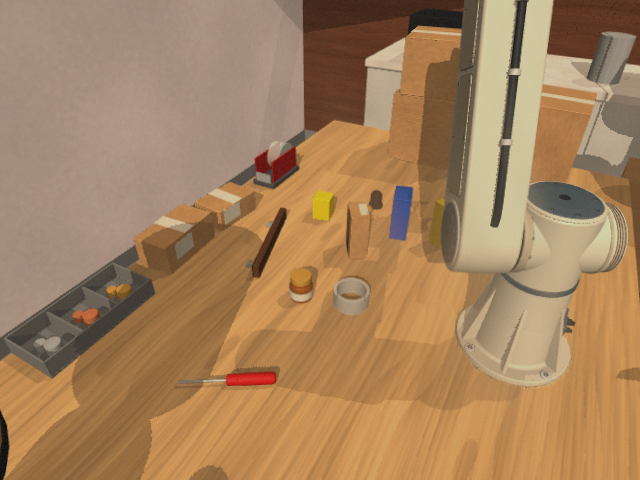

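Top view: the upright brown carton is at about (400,262), with its label at (405,267). The stop runs from (283,180) to (414,140). The look-alikes are blue (472,303), yellow (485,373) and the flat brown parcels at the back (280,58) and (382,62). Only (400,262) is brown, upright and labelled on the side away from the stop. I'll measure it and confirm with a crop.

```bash
python3 - <<'E'
from h import *
im=cv2.imread("pics/top0.png")
c=im[115:325,260:540];cv2.imwrite("pics/crop0.png",cv2.resize(c,(800,600),interpolation=cv2.INTER_CUBIC))
hsv=cv2.cvtColor(im,cv2.COLOR_BGR2HSV)
# stop: dark
m=((hsv[...,2]<90)).astype(np.uint8)*255;m[:130]=0;m[190:]=0;m[:,:275]=0;m[:,425:]=0
m=cv2.morphologyEx(m,cv2.MORPH_OPEN,np.ones((3,3)))
cs=max(cv2.findContours(m,0,2)[0],key=cv2.contourArea);r=cv2.minAreaRect(cs);b=cv2.boxPoints(r);print("stop",r,b.tolist())
for p in b: print(onz("top",p,0.04).round(4))
for n,uv,z in [("bulb",(452,179),.075),("fin",(475,250),.04),("lamp",(513,248),.05),("jar",(277,243),.07),("tape",(295,304),.045),("blue",(480,300),.14)]: print(n,onz("top",uv,z).round(3))
E
```

```text
stop ((347.39434814453125, 158.80264282226562), (14.268667221069336, 140.88661193847656), 73.15618896484375) [[277.90594482421875, 172.38629150390625], [412.74822998046875, 131.56246948242188], [416.88275146484375, 145.218994140625], [282.04046630859375, 186.04281616210938]]
[0.6496 0.0987 0.04  ]
[ 0.7404 -0.1864  0.04  ]
[ 0.7103 -0.1945  0.04  ]
[0.6202 0.0895 0.04  ]
bulb [ 0.629 -0.26   0.075]
fin [ 0.487 -0.312  0.04 ]
lamp [ 0.491 -0.39   0.05 ]
jar [0.496 0.095 0.07 ]
tape [0.375 0.059 0.045]
blue [ 0.381 -0.294  0.14 ]
```

View pics/crop0.png

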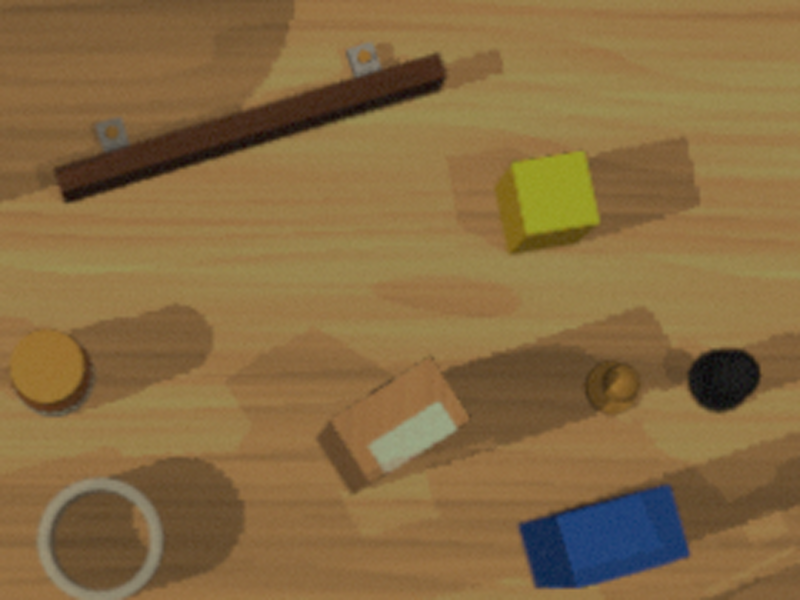

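The crop confirms it: brown, upright, with the white label on the face away from the stop, turned about 15–20° relative to it. Next I'll convert the corners to positions.

```bash
python3 - <<'E'
from h import *
f=lambda u,v:(260+(u-.5)/2.857,115+(v-.5)/2.857)
P={}
for n,uv,z in [("fl0",(65,202),0),("fr0",(443,88),0),("fl4",(63,188),.04),("fr4",(441,74),.04),("bl4",(55,169),.04),("br4",(438,54),.04),
 ("A",(332,428),.14),("B",(431,357),.14),("C",(467,416),.14),("D",(372,485),.14),("Dl",(385,472),.14),("Cl",(457,426),.14),("Lb0",(318,437),0),("Lf0",(355,493),0)]:
    P[n]=onz("top",f(*uv),z);print(n,P[n].round(4))
n=lambda a,b:np.linalg.norm(P[a]-P[b]).round(4)
print(n("A","B"),n("C","D"),n("B","C"),n("A","D"),n("Dl","A"),n("B","Cl"),n("Lb0","Lf0"))
ang=lambda a,b:np.degrees(np.arctan2(-(P[b]-P[a])[1],(P[b]-P[a])[0]))
for a,b in [("fl0","fr0"),("fl4","fr4"),("bl4","br4"),("A","B"),("D","C"),("Dl","Cl")]:
    d=P[b]-P[a];print(a,b,"normal yaw",np.degrees(np.arctan2(d[0],-d[1])).round(2))
for a,b in [("B","C"),("A","D"),("Lb0","Lf0")]:
    d=P[a]-P[b];print(a,b,"yaw",np.degrees(np.arctan2(d[1],d[0])).round(2))
# side view enlarged carton crop
im=cv2.imread("pics/side0.png");cv2.imwrite("pics/crops.png",cv2.resize(im[190:275,320:430],(770,595),interpolation=cv2.INTER_CUBIC))
E
```

```text
fl0 [0.6306 0.0916 0.    ]
fr0 [ 0.7216 -0.1962  0.    ]
fl4 [0.6318 0.09   0.04  ]
fr4 [ 0.7201 -0.189   0.04  ]
bl4 [0.6462 0.0962 0.04  ]
br4 [ 0.7356 -0.1871  0.04  ]
A [ 0.4467 -0.0979  0.14  ]
B [ 0.4942 -0.1638  0.14  ]
C [ 0.4551 -0.1873  0.14  ]
D [ 0.4093 -0.124   0.14  ]
Dl [ 0.4179 -0.1326  0.14  ]
Cl [ 0.4484 -0.1805  0.14  ]
Lb0 [ 0.4533 -0.0987  0.    ]
Lf0 [ 0.4119 -0.126   0.    ]
0.0813 0.0781 0.0457 0.0457 0.0452 0.0488 0.0496
fl0 fr0 normal yaw 17.54
fl4 fr4 normal yaw 17.56
bl4 br4 normal yaw 17.53
A B normal yaw 35.76
D C normal yaw 35.89
Dl Cl normal yaw 32.52
B C yaw 30.9
A D yaw 34.94
Lb0 Lf0 yaw 33.37
```

View pics/crops.png

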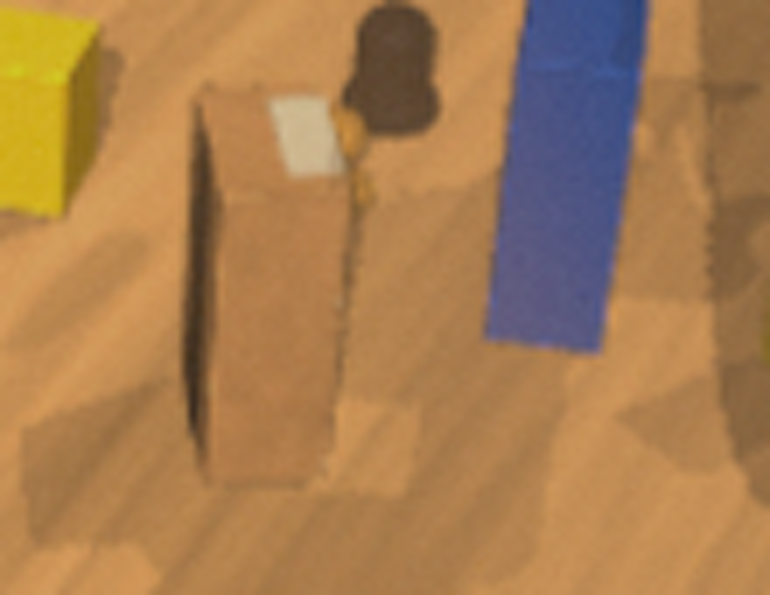

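Side view: the label is at the top edge on the side away from the stop, so this is the right box. The carton centre is near (0.453,-0.144) with yaw about 34°; the stop's yaw is 17.5°. I'll move behind the label face with the fingers shut and high up.

```bash
python3 -m inch '[[[0,0,0],-1,1],[[0,0,0],-0.42,1],[[1,-1,0],0,1],[[1,-1,0],0,1],[[1,-1,0],0,1],[[1,-1,0],0,1],[[1,-1,0],0,1],[[1,-1,0],0,1],[[1,-1,0],0,1],[[1,-1,0],0,1]]'; python3 -m inch '[[[1,-1,0],0,1],[[1,-1,0],0,1],[[1,-1,0],0,1],[[1,-1,0],0,1],[[1,-0.3,0],0,1],[[1,0,0],0,1],[[0.5,0,0],0,1],[[0,0,0],0,1],[[0,0,0],0,1],[[0,0,0],0,1]]'
cat >> h.py <<'E'
def togo(X,yaw=None):
    s=arm.observe();q=s["ee_rot"];M=R.from_quat([q[1],q[2],q[3],q[0]]).as_matrix()
    y=np.degrees(np.arctan2(M[1,0],M[0,0]));
    print("t",s["time"],"tcp",np.round(s["tcp_pos"],4),"toolx yaw",y.round(2),"F",np.round(s["wrist_force"],2))
    if yaw is not None:
        print("spin units",-(yaw-y)/6); M=R.from_euler("z",yaw-y,degrees=True).as_matrix()@M
    print("shift units",(M.T@(np.array(X)-s["tcp_pos"])/.02).round(2))
E
python3 - <<'E'
from h import *
c=np.array([.453,-.144]);a=np.radians(34);d=np.array([np.cos(a),np.sin(a)])
togo([*(c-.065*d),.118],34)
E
```

```text
time: 1.35
tcp_pos: [0.3124, -0.3407, 0.2144]
ee_rot: [-0.0, 0.956, 0.293, -0.0]
wrist_force: [-0.6, 0.8, 1.0]
grip_width: 0.002
gripper_force: 0.0
time: 2.6
tcp_pos: [0.3715, -0.198, 0.2145]
ee_rot: [-0.0, 0.956, 0.293, -0.0]
wrist_force: [-0.6, -0.4, 0.3]
grip_width: 0.006
gripper_force: 0.0
t 2.6 tcp [ 0.3715 -0.198   0.2145] toolx yaw 34.02 F [-0.6  -0.36  0.34]
spin units 0.003929883520368567
shift units [1.64 0.04 4.83]
```

```bash
python3 -m inch '[[[0,0,1],0,1],[[0,0,1],0,1],[[0,0,1],0,1],[[0,0,1],0,1],[[0,0,0.8],0,1],[[0.6,0,0],0,1],[[0.6,0,0],0,1],[[0.6,0,0],0,1],[[0.3,0,0],0,1],[[0,0,0],0,1]]'
python3 - <<'E'
from h import *
cv2.imwrite("pics/top1.png",arm.get_image("top"));cv2.imwrite("pics/side1.png",arm.get_image("side"))
a=cv2.imread("pics/top1.png")[120:330,260:540];b=cv2.imread("pics/side1.png")[170:290,300:460]
cv2.imwrite("pics/c1.png",np.hstack([cv2.resize(a,(400,300)),cv2.resize(b,(400,300))]))
togo([.453,-.144,.118],34)
E
```

```text
time: 3.85
tcp_pos: [0.4072, -0.1739, 0.1188]
ee_rot: [0.0, 0.956, 0.293, 0.0]
wrist_force: [0.3, -0.0, -0.1]
grip_width: 0.004
gripper_force: 0.0
t 3.95 tcp [ 0.4066 -0.1741  0.1186] toolx yaw 34.09 F [-0.77 -0.05 -0.43]
spin units 0.014180344799681185
shift units [2.76 0.05 0.03]
```

View pics/c1.png

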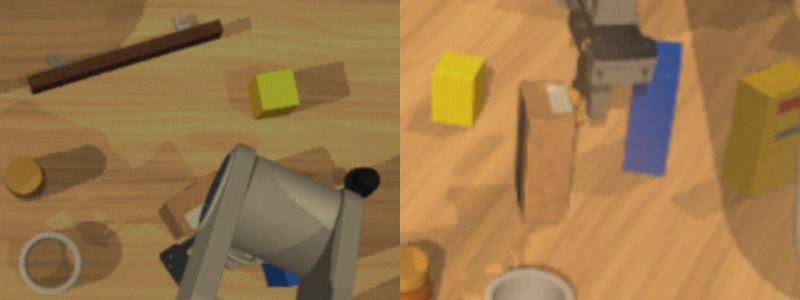

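The finger sits just behind the label face near the top (right half, at about (597,100)). Now a slow push.

```bash
python3 -m inch '[[[0.25,0,0],0,1],[[0.25,0,0],0,1],[[0.25,0,0],0,1],[[0.25,0,0],0,1],[[0.25,0,0],0,1],[[0.25,0,0],0,1],[[0.25,0,0],0,1],[[0.25,0,0],0,1],[[0.25,0,0],0,1],[[0.2,0,0],0,1]]'
python3 - <<'E'
from h import *
cv2.imwrite("pics/side2.png",cv2.resize(arm.get_image("side")[170:290,300:460],(640,480)))
togo([.453,-.144,.118],34)
E
```

```text
time: 5.2
tcp_pos: [0.4477, -0.1465, 0.1186]
ee_rot: [-0.0, 0.956, 0.293, 0.0]
wrist_force: [-0.5, -0.3, -0.1]
grip_width: 0.007
gripper_force: 0.2
t 5.25 tcp [ 0.448  -0.1464  0.1186] toolx yaw 34.06 F [-0.53  0.01 -0.42]
spin units 0.010631048407732399
shift units [0.27 0.04 0.03]
```

View pics/side2.png

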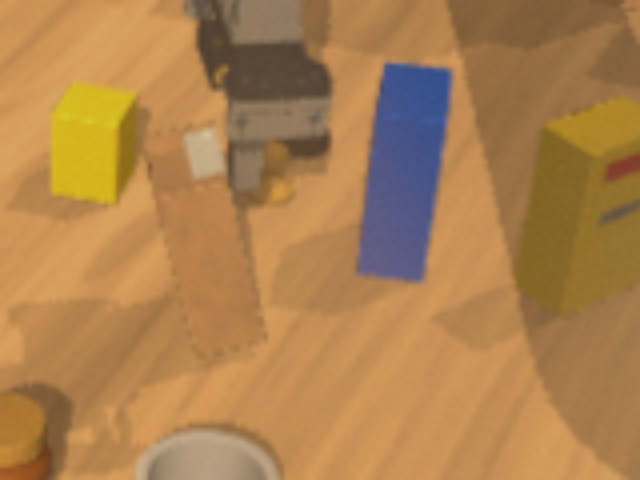

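The carton is leaning about 13° with the finger on the label face at (243,165). I'll keep pushing.

```bash
python3 -m inch '[[[0.25,0,0],0,1],[[0.25,0,0],0,1],[[0.25,0,0],0,1],[[0.25,0,0],0,1],[[0.2,0,0],0,1],[[0,0,0],0,1],[[0,0,0],0,1],[[-0.5,0,0],0,1],[[-1,0,0],0,1],[[-1,0,0],0,1]]'
python3 - <<'E'
from h import *
cv2.imwrite("pics/top3.png",arm.get_image("top"))
cv2.imwrite("pics/side3f.png",arm.get_image("side"));cv2.imwrite("pics/side3.png",cv2.resize(cv2.imread("pics/side3f.png")[150:310,240:480],(720,480)))
togo([.453,-.144,.118],34)
E
```

```text
time: 6.5
tcp_pos: [0.4241, -0.162, 0.1185]
ee_rot: [-0.0, 0.956, 0.293, -0.0]
wrist_force: [-0.8, 0.4, -0.1]
grip_width: 0.001
gripper_force: 0.0
t 6.6 tcp [ 0.4233 -0.1623  0.1185] toolx yaw 33.96 F [-0.03 -0.32  0.54]
spin units -0.006648054698076796
shift units [1.74 0.07 0.02]
```

View pics/side3.png

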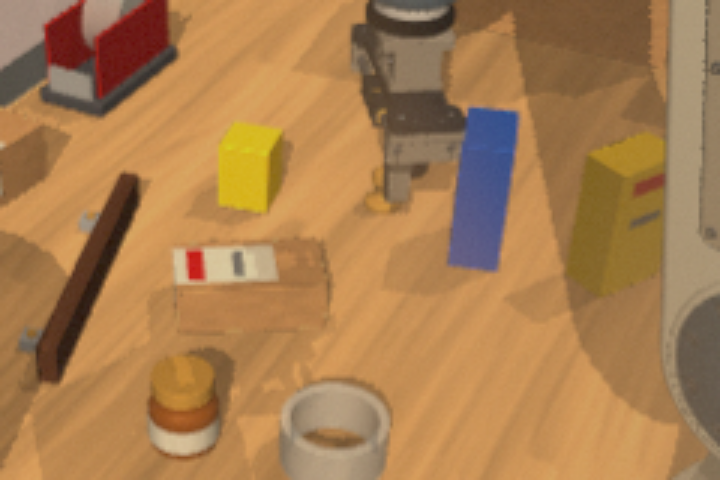

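The carton lies flat, label up. In the crop its top face corners are about (173,248), (323,240), (329,287) and (178,288). I'll compute its pose now, along with the blue box's pose for clearance.

```bash
python3 - <<'E'
from h import *
f=lambda u,v:(240+(u-1)/3,150+(v-1)/3)
P={k:onz("side",f(*uv),z) for k,uv,z in [("FR",(173,248),.05),("NR",(322,240),.05),("NL",(329,287),.05),("FL",(178,288),.05),("NL0",(328,327),0),("FL0",(179,331),0)]}
for k in P:print(k,P[k].round(4))
for a,b in [("NR","FR"),("NL","FL"),("NL0","FL0")]:
    d=P[b]-P[a];print(a,b,np.linalg.norm(d).round(4),np.degrees(np.arctan2(d[1],d[0])).round(2))
for a,b in [("FR","FL"),("NR","NL")]:
    d=P[b]-P[a];print(a,b,np.linalg.norm(d).round(4),np.degrees(np.arctan2(-d[0],d[1])).round(2))
# blue box top & base via top0 mask
hsv=cv2.cvtColor(cv2.imread("pics/top0.png"),cv2.COLOR_BGR2HSV)
m=cv2.inRange(hsv,(100,120,30),(130,255,255));c=max(cv2.findContours(m,0,2)[0],key=cv2.contourArea)
for p in cv2.approxPolyDP(c,3,True)[:,0]: print("blue",p,onz("top",p,.14).round(3),onz("top",p,0).round(3))
s=arm.observe();
E
```

```text
FR [ 0.609  -0.0771  0.05  ]
NR [ 0.4899 -0.1575  0.05  ]
NL [ 0.4519 -0.0917  0.05  ]
FL [ 0.5726 -0.024   0.05  ]
NL0 [ 0.4524 -0.0962  0.    ]
FL0 [ 0.5725 -0.0237  0.    ]
NR FR 0.1438 34.04
NL FL 0.1384 29.28
NL0 FL0 0.1402 31.09
FR FL 0.0643 34.43
NR NL 0.076 29.98
blue [494 286] [ 0.407 -0.322  0.14 ] [ 0.415 -0.362  0.   ]
blue [444 298] [ 0.384 -0.226  0.14 ] [ 0.39  -0.253  0.   ]
blue [448 319] [ 0.345 -0.233  0.14 ] [ 0.345 -0.261  0.   ]
blue [465 319] [ 0.345 -0.265  0.14 ] [ 0.345 -0.298  0.   ]
blue [499 309] [ 0.363 -0.331  0.14 ] [ 0.366 -0.372  0.   ]
```

View pics/top3.png

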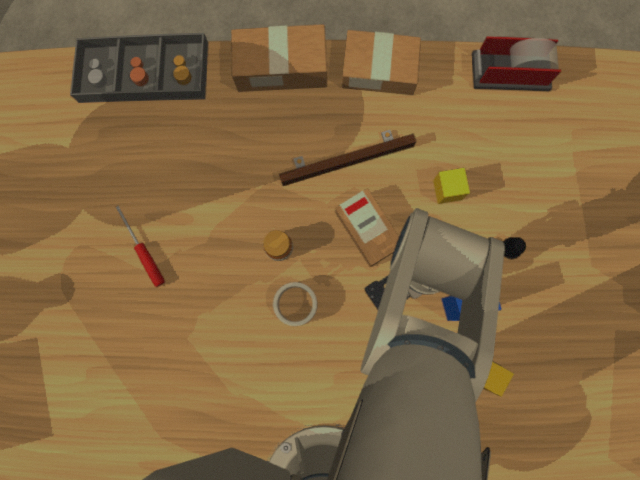

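The top view agrees: label up, yaw about 33°, foot centre near (0.471,-0.126). My plan is to spin to the stop's yaw of 17.5° and half-open the fingers so they form an 82 mm wide pusher. Pushing on the foot with that should square the carton as it slides.

```bash
python3 - <<'E'
from h import *
n=np.array([.9535,.3012]);t=np.array([-.3012,.9535])
togo([*(.365*n-.252*t),.02],17.5)
E
```

```text
t 6.6 tcp [ 0.4233 -0.1623  0.1185] toolx yaw 33.96 F [-0.03 -0.32  0.54]
spin units 2.743351945301923
shift units [ 0.52 -1.51  4.92]
```

```bash
python3 -m inch '[[[0,0,0],1,0.5],[[0,0,0],1,0.5],[[0,0,0],0.74,0.5],[[0,-1,0],0,0.5],[[0.4,-0.5,0],0,0.5],[[0,0,1],0,0.5],[[0,0,1],0,0.5],[[0,0,1],0,0.5],[[0,0,1],0,0.5],[[0,0,0.9],0,0.5]]'
python3 - <<'E'
from h import *
n=np.array([.9535,.3012]);t=np.array([-.3012,.9535])
togo([*(.4*n-.252*t),.02],17.5)
cv2.imwrite("pics/side4f.png",arm.get_image("side"));cv2.imwrite("pics/side4.png",cv2.resize(cv2.imread("pics/side4f.png")[150:310,240:480],(720,480)))
E
```

```text
time: 7.85
tcp_pos: [0.4246, -0.1295, 0.02]
ee_rot: [0.0, 0.988, 0.154, 0.0]
wrist_force: [-0.1, -0.6, -0.6]
grip_width: 0.503
gripper_force: 0.0
t 7.85 tcp [ 0.4246 -0.1295  0.02  ] toolx yaw 17.73 F [-0.12 -0.63 -0.63]
spin units 0.03880086392835717
shift units [1.7  0.03 0.  ]
```

View pics/side4.png

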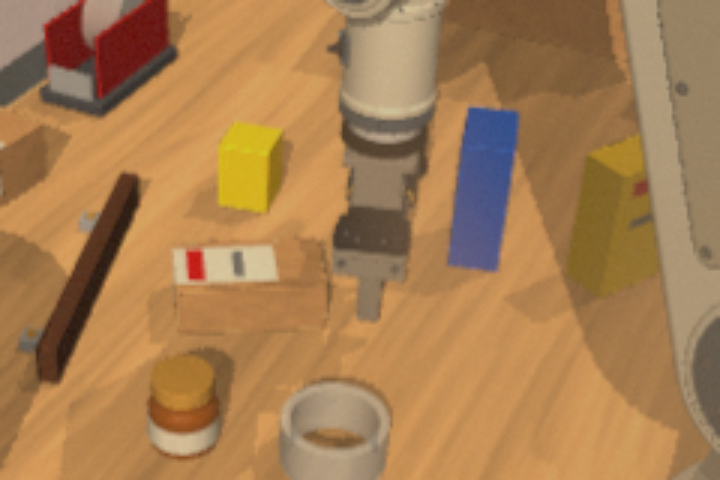

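The finger is just behind the foot. Pushing gently.

```bash
for i in 1; do python3 -m inch '[[[0.25,0,0],0.04,0.5],[[0.25,0,0],0,0.5],[[0.25,0,0],0,0.5],[[0.25,0,0],0,0.5],[[0.25,0,0],0,0.5],[[0.25,0,0],0,0.5],[[0.25,0,0],0,0.5],[[0.25,0,0],0,0.5],[[0.25,0,0],0,0.5],[[0.25,0,0],0,0.5]]'; done
python3 -m inch '[[[0.25,0,0],0,0.5],[[0.25,0,0],0,0.5],[[0.25,0,0],0,0.5],[[0.25,0,0],0,0.5],[[0.2,0,0],0,0.5],[[0.2,0,0],0,0.5],[[0.2,0,0],0,0.5],[[0.1,0,0],0,0.5],[[0,0,0],0,0.5],[[0,0,0],0,0.5]]'
cat >> h.py <<'E'
def label(im,name,z=.05):
    h=cv2.cvtColor(im,cv2.COLOR_BGR2HSV)
    m=((h[...,1]<70)&(h[...,2]>130)).astype(np.uint8)*255
    m=cv2.morphologyEx(m,cv2.MORPH_CLOSE,np.ones((9,9)))
    best=None
    for c in cv2.findContours(m,0,2)[0]:
        if cv2.contourArea(c)<60: continue
        mu=c[:,0].mean(0);X=onz(name,mu,z)
        if .45<X[0]<.72 and -.2<X[1]<.02:
            W=np.array([onz(name,p,z)[:2]*1000 for p in c[:,0].astype(float)],np.float32)
            r=cv2.minAreaRect(W);b=cv2.boxPoints(r)
            e=[b[1]-b[0],b[2]-b[1]];L=max(e,key=np.linalg.norm);L=L*np.sign(L[0])
            print(name,"label ctr",np.round(r[0],1),"size",np.round(r[1],1),"yaw",np.degrees(np.arctan2(L[1],L[0])).round(2),cv2.contourArea(c))
E
python3 - <<'E'
from h import *
togo([.6*.9535,.6*.3012,.02],17.5)
for k in("side","top"):
    im=arm.get_image(k);cv2.imwrite(f"pics/{k}5f.png",im);label(im,k)
label(cv2.imread("pics/side4f.png"),"side");label(cv2.imread("pics/top3.png"),"top")
E
```

```text
time: 9.15
tcp_pos: [0.4725, -0.1152, 0.0205]
ee_rot: [0.0, 0.989, 0.151, 0.0]
wrist_force: [-2.0, 0.1, 0.1]
grip_width: 0.503
gripper_force: 1.0
time: 10.4
tcp_pos: [0.5049, -0.1053, 0.0208]
ee_rot: [0.0, 0.989, 0.151, 0.0]
wrist_force: [0.3, 1.2, -0.4]
grip_width: 0.499
gripper_force: 0.0
t 10.4 tcp [ 0.5049 -0.1053  0.0208] toolx yaw 17.38 F [ 0.33  1.22 -0.4 ]
spin units -0.020470492488475617
shift units [  7.5  -12.63   0.04]
side label ctr [599.4 -81.7] size [51.5 45. ] yaw 28.66 134.0
top label ctr [458.8 -48.1] size [ 27.6 105.1] yaw -12.33 427.0
top label ctr [ 581.5 -149.4] size [119.4  70.5] yaw 87.62 1391.5
top label ctr [605.3 -50.8] size [ 46.3 126.7] yaw -20.56 313.5
side label ctr [553.5 -77.3] size [87.5 45.9] yaw 32.11 161.0
top label ctr [554.5 -78.9] size [94.2 55.2] yaw 33.09 1106.0
```

The side view is too coarse for yaw, and the arm hides the top view. I'll back off to get a clean measurement.

```bash
python3 -m inch '[[[-1,0,0],0,0.5],[[-1,0,0],0,0.5],[[-1,0,-1],0,0.5],[[-1,0,-1],0,0.5],[[-0.5,0,-1],0,0.5],[[0,0,-1],0,0.5],[[0,0,-0.9],0,0.5],[[0,0,0],0,0.5],[[0,0,0],0,0.5],[[0,0,0],0,0.5]]'
python3 - <<'E'
from h import *
togo([.6*.9535,.6*.3012,.02],17.5)
for k in("side","top"):
    im=arm.get_image(k);cv2.imwrite(f"pics/{k}6f.png",im);label(im,k)
a=cv2.imread("pics/top6f.png")[120:300,270:510];b=cv2.imread("pics/side6f.png")[190:280,250:370]
cv2.imwrite("pics/c6.png",np.vstack([cv2.resize(a,(400,300),interpolation=2),cv2.resize(b,(400,300),interpolation=2)]))
E
```

```text
time: 11.75
tcp_pos: [0.4178, -0.1319, 0.1177]
ee_rot: [-0.0, 0.989, 0.151, -0.001]
wrist_force: [-0.2, -0.6, -0.2]
grip_width: 0.502
gripper_force: 0.0
t 11.75 tcp [ 0.4178 -0.1319  0.1177] toolx yaw 17.37 F [-0.16 -0.63 -0.24]
spin units -0.020863441464684367
shift units [ 12.07 -12.58   4.88]
side label ctr [608. -77.] size [88. 45.] yaw 28.65 203.5
top label ctr [608.  -80.6] size [94.4 55.1] yaw 22.17 1096.0
```

```bash
cat >> h.py <<'E'
def pca(im,name,box,z=.05):
    """label axis from all its pixels, cast onto its plane"""
    x0,y0,x1,y1=box;big=cv2.resize(im[y0:y1,x0:x1],None,fx=4,fy=4,interpolation=cv2.INTER_CUBIC)
    h=cv2.cvtColor(big,cv2.COLOR_BGR2HSV);m=((h[...,1]<75)&(h[...,2]>125)).astype(np.uint8)*255
    c=max(cv2.findContours(cv2.morphologyEx(m,cv2.MORPH_CLOSE,np.ones((45,45))),0,2)[0],key=cv2.contourArea)
    k=cv2.convexHull(c);f=np.zeros_like(m);cv2.drawContours(f,[k],-1,255,-1)
    v,u=np.nonzero(f[::1]);cc=cam(name)
    W=np.array([onz(name,(x0+(a+.5)/4-.5,y0+(b+.5)/4-.5),z,cc)[:2] for a,b in zip(u[::3],v[::3])])
    w,V=np.linalg.eigh(np.cov(W.T));d=V[:,1]*np.sign(V[0,1])
    print(name,"pca ctr",W.mean(0).round(4),"yaw",np.degrees(np.arctan2(d[1],d[0])).round(2),"size",np.sqrt(12*w[::-1]).round(4))
    return W.mean(0),d
E
python3 - <<'E'
from h import *
pca(cv2.imread("pics/top3.png"),"top",(325,180,400,275))
pca(cv2.imread("pics/top6f.png"),"top",(325,150,400,275))
pca(cv2.imread("pics/side3f.png"),"side",(285,220,345,255))
pca(cv2.imread("pics/side6f.png"),"side",(265,210,345,255))
E
```

```text
top pca ctr [ 0.5543 -0.0791] yaw 32.26 size [0.0947 0.0557]
top pca ctr [ 0.6078 -0.0806] yaw 22.14 size [0.0951 0.0562]
side pca ctr [ 0.5553 -0.0756] yaw 31.79 size [0.0889 0.0493]
side pca ctr [ 0.6082 -0.0777] yaw 20.87 size [0.0942 0.0498]
```

View pics/c6.png

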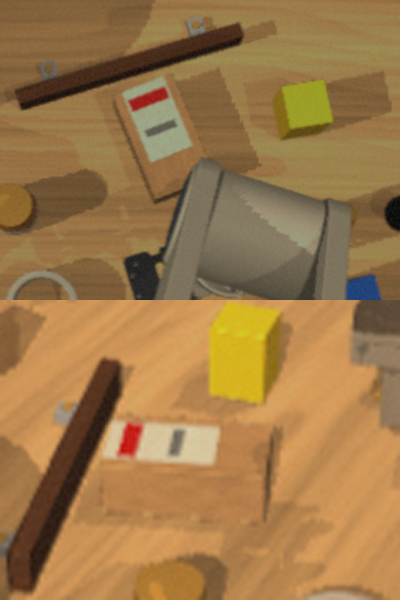

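Both views give a carton yaw of about 21.5° (the stop is 17.5°), with the far end about 25 mm short of the stop. The left foot corner is the pushed one and the right front corner leads, so pushing on turns it square against the stop. I'll go back down and push home slowly, watching the force.

```bash
python3 -m inch '[[[0,0,1],0,0.5],[[0,0,1],0,0.5],[[0,0,1],0,0.5],[[0,0,1],0,0.5],[[0.5,0,0.9],0,0.5],[[1,0,0],0,0.5],[[1,0,0],0,0.5],[[1,0,0],0,0.5],[[0.6,0,0],0,0.5],[[0.2,0,0],0,0.5]]'
python3 -m inch '[[[0.2,0,0],0,0.5],[[0.2,0,0],0,0.5],[[0.2,0,0],0,0.5],[[0.2,0,0],0,0.5],[[0.2,0,0],0,0.5],[[0.2,0,0],0,0.5],[[0.1,0,0],0,0.5],[[0,0,0],0,0.5],[[0,0,0],0,0.5],[[0,0,0],0,0.5]]'
python3 - <<'E'
from h import *
n=np.array([.9535,.3012]);t=np.array([-.3012,.9535])
togo([*(.479*n-.252*t),.02],17.5)
pca(arm.get_image("side"),"side",(250,200,345,255))
E
```

```text
time: 13.1
tcp_pos: [0.5016, -0.106, 0.0208]
ee_rot: [0.0, 0.988, 0.151, 0.0]
wrist_force: [-0.1, 0.5, 0.8]
grip_width: 0.503
gripper_force: 0.0
time: 14.35
tcp_pos: [0.5257, -0.0987, 0.0207]
ee_rot: [0.0, 0.989, 0.151, 0.0]
wrist_force: [-0.1, -0.1, -0.0]
grip_width: 0.499
gripper_force: 0.0
t 14.35 tcp [ 0.5257 -0.0987  0.0207] toolx yaw 17.38 F [-0.06 -0.14 -0.01]
spin units -0.020237324448111476
shift units [ 0.37 -0.02  0.04]
side pca ctr [ 0.5849 -0.0729] yaw -3.55 size [0.1953 0.0876]
```

```bash
python3 -m inch '[[[0.1,0,0],0,0.5],[[0.1,0,0],0,0.5],[[0.1,0,0],0,0.5],[[0.05,0,0],0,0.5],[[0,0,0],0,0.5],[[0,0,0],0,0.5],[[0,0,0],0,0.5],[[0,0,0],0,0.5],[[0,0,0],0,0.5],[[0,0,0],0,0.5]]'; python3 -m inch '[[[0.05,0,0],0,0.5],[[0.05,0,0],0,0.5],[[0,0,0],0,0.5],[[0,0,0],0,0.5],[[0,0,0],0,0.5],[[0,0,0],0,0.5],[[0,0,0],0,0.5],[[0,0,0],0,0.5],[[0,0,0],0,0.5],[[0,0,0],0,0.5]]'
```

```text
time: 15.65
tcp_pos: [0.5312, -0.0967, 0.0205]
ee_rot: [-0.0, 0.989, 0.151, -0.001]
wrist_force: [-7.3, -2.9, 5.8]
grip_width: 0.498
gripper_force: 3.7
time: 16.9
tcp_pos: [0.5312, -0.0966, 0.0204]
ee_rot: [-0.0, 0.988, 0.151, -0.003]
wrist_force: [-12.8, -7.6, 11.0]
grip_width: 0.501
gripper_force: 7.5
```

Force rose at s=0.477, about where it should be flush. I'll back off and measure.

```bash
python3 -m inch '[[[-0.3,0,0],0,0.5],[[-1,0,0],0,0.5],[[-1,0,0],0,0.5],[[-1,0,-1],0,0.5],[[-1,0,-1],0,0.5],[[-1,0,-1],0,0.5],[[0,0,-1],0,0.5],[[0,0,-0.9],0,0.5],[[0,0,0],0,0.5],[[0,0,0],0,0.5]]'
python3 - <<'E'
from h import *
for k in("side","top"):
    im=arm.get_image(k);cv2.imwrite(f"pics/{k}7f.png",im)
W,d=pca(cv2.imread("pics/top7f.png"),"top",(325,150,400,275))
def feat(im,name,box,z,f):
    # red-bar axis as an independent check
    x0,y0,x1,y1=box;big=cv2.resize(im[y0:y1,x0:x1],None,fx=4,fy=4,interpolation=cv2.INTER_CUBIC)
    h=cv2.cvtColor(big,cv2.COLOR_BGR2HSV);m=f(h)
    m=cv2.morphologyEx(m.astype(np.uint8)*255,cv2.MORPH_OPEN,np.ones((5,5)))
    c=max(cv2.findContours(m,0,2)[0],key=cv2.contourArea);M=np.zeros_like(m);cv2.drawContours(M,[c],-1,255,-1)
    v,u=np.nonzero(M);P=np.array([onz(name,(x0+(a+.5)/4-.5,y0+(b+.5)/4-.5),z)[:2] for a,b in zip(u[::5],v[::5])])
    w,V=np.linalg.eigh(np.cov(P.T));e=V[:,1]*np.sign(V[1,1]);print(name,"bar",P.mean(0).round(4),"normal yaw",np.degrees(np.arctan2(-e[0],e[1])).round(2),np.sqrt(12*w).round(4))
red=lambda h:((h[...,0]<8)|(h[...,0]>172))&(h[...,1]>150)&(h[...,2]>90)
for q in("3","6f","7f"): feat(cv2.imread(f"pics/top{q}.png"),"top",(325,165,400,230),.05,red)
for s in("6f","7f"): feat(cv2.imread(f"pics/side{s}.png"),"side",(262,205,345,250),.05,red)
E
```

```text
time: 18.15
tcp_pos: [0.4326, -0.1275, 0.1181]
ee_rot: [-0.0, 0.989, 0.151, -0.0]
wrist_force: [-0.0, 0.6, -0.3]
grip_width: 0.501
gripper_force: 0.0
top pca ctr [ 0.497 -0.123] yaw -15.65 size [0.1234 0.0517]
top bar [ 0.5773 -0.0647] normal yaw 32.34 [0.014  0.0475]
top bar [ 0.6335 -0.0705] normal yaw 22.08 [0.0139 0.0476]
top bar [ 0.6577 -0.0695] normal yaw 11.32 [0.0122 0.0433]
side bar [ 0.6335 -0.0695] normal yaw 25.16 [0.0143 0.0475]
side bar [ 0.6593 -0.0716] normal yaw 17.58 [0.0145 0.0469]
```

```bash
python3 - <<'E'
from h import *
n=np.array([.9535,.3012]);t=np.array([-.3012,.9535])
im=cv2.imread("pics/top7f.png")
def pts(m,x0,y0,name,z): 
    v,u=np.nonzero(m);return np.array([onz(name,(x0+(a+.5)/4-.5,y0+(b+.5)/4-.5),z)[:2] for a,b in zip(u[::5],v[::5])])
for q,k,B in(("6f","top",(325,150,400,230)),("7f","top",(325,150,400,230)),("7f","top",(335,160,375,190)),("6f","side",(262,205,345,250)),("7f","side",(255,195,345,250))):
    im=cv2.imread(f"pics/{k}{q}.png");x0,y0,x1,y1=B
    h=cv2.cvtColor(cv2.resize(im[y0:y1,x0:x1],None,fx=4,fy=4,interpolation=2),cv2.COLOR_BGR2HSV)
    for nm,m in(("red",((h[...,0]<8)|(h[...,0]>172))&(h[...,1]>150)&(h[...,2]>90)),("white",(h[...,1]<75)&(h[...,2]>125))):
        m=m.astype(np.uint8)*255
        if nm=="white": m=cv2.morphologyEx(m,cv2.MORPH_OPEN,np.ones((5,5)))
        for c in sorted(cv2.findContours(m,0,2)[0],key=cv2.contourArea)[-3:]:
            if cv2.contourArea(c)<200: continue
            M=np.zeros_like(m);cv2.drawContours(M,[c],-1,255,-1);P=pts(M,x0,y0,k,.05)
            w,V=np.linalg.eigh(np.cov(P.T));e=V[:,1];a=np.degrees(np.arctan2(-e[0],e[1]))
            x,y,ww,hh=cv2.boundingRect(c)
            print(q,k,nm,"px",x0+x/4,y0+y/4,x0+(x+ww)/4,y0+(y+hh)/4,"s,t",(P.mean(0)@n).round(4),(P.mean(0)@t).round(4),"yaw",(a%90).round(2),"size",np.sqrt(12*w).round(4))
# projected stop face and carton corners expected
for tt in(-.22,-.26,-.30):
    print(tt,proj("top",[*(.629*n+tt*t),.04]).round(1),proj("top",[*(.629*n+tt*t),.05]).round(1))
E
```

```text
6f top red px 347.5 172.5 370.75 186.25 s,t 0.5829 -0.2578 yaw 22.03 size [0.014  0.0476]
6f top white px 343.75 166.5 369.5 180.5 s,t 0.5972 -0.2563 yaw 22.11 size [0.0112 0.0553]Traceback (most recent call last):
  File "<stdin>", line 14, in <module>
  File "<stdin>", line 5, in pts
  File "h.py", line 17, in onz
    o,d=ray(name,uv,c);return o+d*(z-o[2])/d[2]
        ~~~^^^^^^^^^^^
  File "h.py", line 12, in ray
    p,W=c or cam(name)
             ~~~^^^^^^
  File "h.py", line 5, in cam
    p=arm.camera_params(name)
ValueError: time passes only in moves, steps and waits
```

```bash
cat > m.py <<'E'
from h import *
import sys
n=np.array([.9535,.3012]);t=np.array([-.3012,.9535])
C={k:cam(k) for k in("top","side")}
def pts(m,x0,y0,name,z): 
    v,u=np.nonzero(m);return np.array([onz(name,(x0+(a+.5)/4-.5,y0+(b+.5)/4-.5),z,C[name])[:2] for a,b in zip(u[::5],v[::5])])
def run(q,k,B):
    im=cv2.imread(f"pics/{k}{q}.png");x0,y0,x1,y1=B
    h=cv2.cvtColor(cv2.resize(im[y0:y1,x0:x1],None,fx=4,fy=4,interpolation=2),cv2.COLOR_BGR2HSV)
    for nm,m in(("red",((h[...,0]<8)|(h[...,0]>172))&(h[...,1]>150)&(h[...,2]>90)),("white",(h[...,1]<75)&(h[...,2]>125))):
        m=m.astype(np.uint8)*255
        if nm=="white": m=cv2.morphologyEx(m,cv2.MORPH_OPEN,np.ones((5,5)))
        for c in sorted(cv2.findContours(m,0,2)[0],key=cv2.contourArea)[-3:]:
            if cv2.contourArea(c)<200: continue
            M=np.zeros_like(m);cv2.drawContours(M,[c],-1,255,-1);P=pts(M,x0,y0,k,.05)
            w,V=np.linalg.eigh(np.cov(P.T));e=V[:,1];a=np.degrees(np.arctan2(-e[0],e[1]))
            x,y,ww,hh=cv2.boundingRect(c)
            print(q,k,nm,"px",x0+x/4,y0+y/4,x0+(x+ww)/4,y0+(y+hh)/4,"s,t",(P.mean(0)@n).round(4),(P.mean(0)@t).round(4),"yaw",(a%90).round(2),"size",np.sqrt(12*w).round(4),"s-range",np.round([(P@n).min(),(P@n).max()],4))
E
python3 - <<'E'
from m import *
for a in(("6f","top",(325,150,400,230)),("7f","top",(325,150,400,230)),("6f","side",(262,205,345,250)),("7f","side",(255,195,345,250))): run(*a)
for tt in(-.22,-.26,-.30): print(tt,proj("top",[*(.629*n+tt*t),.04],C["top"]).round(1))
E
```

```text
6f top red px 347.5 172.5 370.75 186.25 s,t 0.5829 -0.2578 yaw 22.03 size [0.014  0.0476] s-range [0.5743 0.5914]
6f top white px 343.75 166.5 369.5 180.5 s,t 0.5972 -0.2563 yaw 22.11 size [0.0112 0.0553] s-range [0.5889 0.6046]
6f top white px 348.5 178.25 384.75 217.0 s,t 0.5412 -0.2611 yaw 21.12 size [0.0553 0.066 ] s-range [0.5064 0.5773]
7f top red px 348.75 161.0 371.75 173.25 s,t 0.6073 -0.268 yaw 17.64 size [0.0138 0.0473] s-range [0.6004 0.6144]
7f top white px 345.25 154.5 371.5 166.5 s,t 0.6219 -0.2682 yaw 17.28 size [0.0112 0.0552] s-range [0.6153 0.6278]
7f top white px 377.0 212.0 395.5 230.0 s,t 0.4809 -0.2839 yaw 58.91 size [0.0269 0.0375] s-range [0.4626 0.5017]
7f top white px 348.75 167.0 383.5 204.25 s,t 0.5656 -0.2678 yaw 16.47 size [0.0554 0.066 ] s-range [0.5326 0.5999]
6f side red px 285.5 226.75 292.5 237.0 s,t 0.5829 -0.257 yaw 25.96 size [0.0142 0.0478] s-range [0.5746 0.5911]
6f side white px 266.75 222.25 271.5 227.0 s,t 0.6499 -0.2808 yaw 49.03 size [0.0118 0.0217] s-range [0.6425 0.658 ]
6f side white px 281.75 227.5 286.25 236.5 s,t 0.5971 -0.2528 yaw 21.77 size [0.0071 0.0457] s-range [0.5917 0.6018]
6f side white px 291.5 227.75 315.0 238.5 s,t 0.541 -0.2584 yaw 21.65 size [0.0485 0.0615] s-range [0.5094 0.5735]
7f side red px 277.5 224.0 286.0 234.0 s,t 0.6082 -0.2668 yaw 15.88 size [0.0144 0.0479] s-range [0.6002 0.6148]
7f side white px 266.75 222.25 271.75 226.75 s,t 0.6503 -0.281 yaw 48.07 size [0.0127 0.0212] s-range [0.6428 0.658 ]
7f side white px 274.0 224.5 279.5 233.25 s,t 0.6218 -0.2647 yaw 17.94 size [0.0073 0.0434] s-range [0.6177 0.626 ]
7f side white px 283.5 225.25 307.5 236.5 s,t 0.5654 -0.2652 yaw 16.36 size [0.0491 0.0636] s-range [0.5344 0.597 ]
-0.22 [334.6 164.9]
-0.26 [352.8 159.4]
-0.3 [370.8 154. ]
```

Carton yaw is now about 17.4° against 17.54° for the stop, with the far edge at s≈0.628 (face ≈0.629). As a last step I'll give one central press with shut fingers, so the stop itself seats it flush.

```bash
python3 -m inch '[[[0,0.8,1],0,1],[[0,0,1],0,1],[[0,0,1],0,1],[[0,0,1],0,1],[[0.5,0,0.9],0,1],[[1,0,0],0,1],[[1,0,0],0,1],[[1,0,0],0,1],[[0.9,0,0],0,1],[[0.2,0,0],0,1]]'
python3 -m inch '[[[0.1,0,0],0,1],[[0.1,0,0],0,1],[[0.1,0,0],0,1],[[0.1,0,0],0,1],[[0.1,0,0],0,1],[[0.05,0,0],0,1],[[0,0,0],0,1],[[0,0,0],0,1],[[0,0,0],0,1],[[0,0,0],0,1]]'
```

```text
time: 19.5
tcp_pos: [0.5272, -0.1149, 0.021]
ee_rot: [0.0, 0.988, 0.152, 0.001]
wrist_force: [-0.2, 0.4, 0.5]
grip_width: 0.004
gripper_force: 0.0
time: 20.75
tcp_pos: [0.5359, -0.1121, 0.0205]
ee_rot: [-0.0, 0.989, 0.151, -0.0]
wrist_force: [-1.6, -2.0, 0.5]
grip_width: 0.002
gripper_force: 0.5
```

```bash
python3 -m inch '[[[0.05,0,0],0,1],[[0.05,0,0],0,1],[[0.05,0,0],0,1],[[0,0,0],0,1],[[0,0,0],0,1],[[0,0,0],0,1],[[0,0,0],0,1],[[0,0,0],0,1],[[0,0,0],0,1],[[0,0,0],0,1]]'
```

```text
time: 22.0
tcp_pos: [0.5359, -0.1119, 0.0204]
ee_rot: [-0.0, 0.988, 0.151, -0.003]
wrist_force: [-11.0, -8.6, 9.7]
grip_width: 0.002
gripper_force: 6.7
```

It's firm against the stop, with no movement at 14 N. Retreat and verify.

```bash
python3 -m inch '[[[-0.2,0,0],0,1],[[-0.6,0,0],0,1],[[-1,0,0],0,1],[[-1,0,-1],0,1],[[-1,0,-1],0,1],[[-1,0,-1],0,1],[[0,0,-1],0,1],[[0,0,-0.9],0,1],[[0,0,0],0,1],[[0,0,0],0,1]]'
python3 - <<'E'
from m import *
for k in("top","side"): cv2.imwrite(f"pics/{k}8f.png",arm.get_image(k))
run("8f","top",(335,150,400,208));run("8f","side",(272,195,345,250))
# dark gap check: brown/stop profile across the face on the top view, at three places over the width
im=cv2.imread("pics/top8f.png");g=im.astype(int)
for tt in(-.235,-.268,-.30):
    print(tt,[(int(im[int(round(v)),int(round(u))].max())) for u,v in [proj("top",[*((.629+ds)*n+tt*t),.045],C["top"]) for ds in np.arange(-.012,.016,.002)]])
# bystanders: difference in the regions now clear of the arm
a=cv2.imread("pics/top0.png")
for nm,(u,v) in dict(bulb=(452,185),jar=(277,243),tape=(295,304),driver=(148,262),fin=(475,250),lamp=(513,248)).items():
    print(nm,cv2.absdiff(a,im)[v-14:v+14,u-14:u+14].mean().round(1))
b=cv2.imread("pics/side0.png");s=cv2.imread("pics/side8f.png")
for nm,(u,v) in dict(lamp=(376,200),blue=(401,213)).items(): print("side",nm,cv2.absdiff(b,s)[v-10:v+10,u-8:u+8].mean().round(1))
E
```

```text
time: 23.25
tcp_pos: [0.4464, -0.1398, 0.118]
ee_rot: [-0.0, 0.989, 0.151, -0.0]
wrist_force: [-0.5, 0.3, -0.1]
grip_width: 0.006
gripper_force: 0.0
8f top red px 348.75 161.0 372.0 173.25 s,t 0.6074 -0.2677 yaw 17.68 size [0.0139 0.0469] s-range [0.6004 0.6143]
8f top white px 390.5 200.25 400.0 208.0 s,t 0.509 -0.3144 yaw 34.45 size [0.0131 0.0188] s-range [0.5012 0.5188]
8f top white px 345.25 154.5 371.5 166.75 s,t 0.6219 -0.2681 yaw 17.2 size [0.0111 0.0559] s-range [0.6154 0.6278]
8f top white px 348.75 167.0 383.5 204.25 s,t 0.5656 -0.2678 yaw 16.46 size [0.0552 0.066 ] s-range [0.5327 0.5996]
8f side red px 277.5 224.0 286.0 234.0 s,t 0.6071 -0.2669 yaw 18.85 size [0.0144 0.0474] s-range [0.6    0.6144]
8f side white px 274.0 224.5 279.5 233.25 s,t 0.6217 -0.2649 yaw 17.88 size [0.0073 0.044 ] s-range [0.6175 0.6257]
8f side white px 283.5 225.5 307.5 236.5 s,t 0.5652 -0.265 yaw 18.76 size [0.0488 0.0636] s-range [0.5342 0.5969]
-0.235 [157, 157, 157, 156, 154, 138, 83, 71, 71, 71, 74, 74, 76, 75]
-0.268 [156, 161, 166, 163, 163, 163, 138, 87, 69, 69, 73, 77, 75, 75]
-0.3 [155, 153, 156, 156, 149, 127, 77, 70, 71, 71, 74, 74, 72, 78]
bulb 4.0
jar 6.0
tape 10.1
driver 5.3
fin 27.7
lamp 6.5
side lamp 11.3
side blue 2.7
```

The carton is square (about 17.5°) and flush, with an even edge profile at all three points across its width. The bystanders look unmoved; the finial area is covered by the arm in the top view.

```bash
python3 -c "
from plant import arm
print(arm.finish_job())"
```

```text
the job is handed in; nothing more can be done
None
```

The carton was tipped flat with its label up and pushed square and flush against the stop, and I handed the job in at about 23 s; the bystanders look unmoved, though I could not check the finial because the arm hid it in the last top view, nor the yellow look-alike box, which I did not check.

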